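# Rock the cell sorter's gate to the other chute and feed the waiting cells

## Robot

A 6-joint arm with a two-finger parallel gripper is mounted at the origin on the work surface. World frame = base frame: x ahead of the robot, y to its left, z up, the work surface at z = 0. Lengths are in m, angles in rad, forces in N, time in s.
With the tool pointing down it reaches from about 0.35 to 0.975 m from the base axis. Payload 4.9 kg.
Tool frame: the origin (TCP) lies at the very end of the fingers, on their centre line; the grasp point (between the pads) lies 19 mm behind it; x points along the fingers, y is the direction in which the jaws open and shut, and the axes are right-handed (so a half turn about x gives the same grasp; the last joint's range is limited). The gripper opens to 85 mm and grips with 20 to 120 N. Pads are 22 mm wide; open, the fingers measure 114 mm over their backs; the gripper's body (76 mm by 85 mm) begins 54 mm behind the grasp point. The pads swing forward as they close: fully open they stand 13 mm farther back than shut.
Start: joints at [-1.267, 0.053, 1.613, -0, 1.476, -0.119], TCP at [0.256, -0.57, 0.231] pointing down, gripper open.
Joint ranges: [-3.01, 3.01], [-1.01, 2.22], [0.06, 2.58], [-1.02, 4.17], [0.09, 2.62], [-3.14, 3.14]. Speed limits (rad/s): [2.57, 2.57, 3.14, 3.14, 3.14, 3.14].

## Interface

Orientations are given as a unit quaternion [w, x, y, z].
In Python, from plant import manip gives the robot as it stands.
- The arm moves only by the tool play_rows, never from a script. Its argument "plan" is a list of rows, each a list of 5 numbers: the shift along the tool's x, y, z in mm, then the turn about the tool's x in rad, then the closure, from -1 (fully open) to 1 (shut). A call has 1 to 8 rows; each row is the pose to reach, as a shift and turn from the pose commanded when the call began, along the tool's axes at that moment; what a row does not reach only later rows make up. A row lasts 1/8 s, in which the tool goes at most 62.5 mm and 10.7 degrees, less where a joint would pass 70% of its speed; a pose out of reach is approached as far as the arm can. A call with a gripper value outside its range is refused whole. The fingers move at their own pace and stop on an object; the grip force is fixed at half the most. Time passes only in rows, so rows that repeat a pose let the fingers close. It gives the time, the measured TCP pose, the force and the opening at its end, in the units of the state.
- manip.state(): the state, without advancing time (a new reading comes with each control period).
- manip.grab_frame(name): name is "scene" or "top"; returns a dict with "img" (420x560x3 uint8, red, green, blue), "range_z" (420x560 float32, m along the optical axis (not along the pixel's ray), 0 where there is no reading), "fx", "fy", "cx", "cy" (pixels), "k1" (the pictures are not rectified: a ray, as slopes to the right and down, at radius r is drawn at 1 + k1 r^2 times it, then the intrinsics apply), "origin" and "rotation" of the camera in the world. Camera axes: x right, y up, looking along -z (the intrinsics and any distortion apply to the point x, -y, -z); pixel columns grow to the right and rows downward; lengths in m; the calibration is good to about 2 mm. A picture is of the moment at which its call begins.
- manip.job_done(): hands the job in, once; it reports no verdict.
The state is a dict: "time": time; "joint_pos": joint angles; "joint_vel": joint speeds; "joint_efforts": joint torques, N m; "tool_pos": TCP position; "tool_rot": TCP orientation; "contact_force": force on the tool from outside, world axes, zero at the start; "ft_torque": the same for the moment, N m; "gripper_width": opening from 0.0 (shut) to 1.0 (fully open).
Only numpy, scipy, OpenCV 4.12 (cv2) and the standard library are available. Lean on these libraries where they do the work, as an engineer would, in place of code of your own. Each camera call takes 0.05 s, during which the arm holds its last target. There are 200 camera calls.

## Task

The yellow seesaw gate of the battery-cell sorter is tipped towards one of its two chutes. With a fingertip press down the raised yellow pad so that the gate rocks over its pivot and stays tipped to the other side, and only then push the blue release tab sideways to its stop, so that the three waiting cells drop on the gate and roll down that other chute. Do not touch the cells, lift nothing, and leave the other things on the bench where they are.

Things in the scene. Friction and masses are not known exactly. Their poses are not given: they have to be found in the camera images.
- sorter: Battery-cell sorter, fixed: black base 180 x 330 mm, clear/grey magazine tower in the middle (80 x 32 mm, top 150 mm above the bench) over the yellow gate, a white chute down to each side, ending 156 mm out. Origin on the bench under the tower; x axis from the operated front (pads, tab) to the back, y to the left chute. Chute walls 56 mm, clear gate cheeks 90 mm high; all within 40 mm of the middle in x.
- gate (a joint): Tilt of the yellow seesaw gate (rad): +0.34 = left (+y) end down, feeds the left chute; -0.34 = right end down, feeds the right. It starts at either of these stops. Pivot along the sorter's x, 62 mm above the bench. A brass weight over the pivot, at the back, makes it fall to the side it is tipped to once past level, and keeps it there. Under 1 N on a pad moves it.
- pad_left (a point): Middle of the upper face of the left yellow press pad of the gate, in front of the sorter (44 mm in x, 36 mm in y, 8 mm thick); with the gate level 75 mm to the front (-x) and 85 mm to the left of the sorter's middle, 68 mm above the bench. It swings with the gate: about 28 mm higher when raised, 28 mm lower when down.
- pad_right (a point): The same on the right pad, 85 mm to the right. One pad is raised while the other is down.
- release (a joint): Travel of the blue release shutter below the magazine (m): 0 = shut (start), 0.030 = fully open, moving to the left (sorter's +y). Pushing takes about 2 to 4 N; it stays where it is left. The cells drop when it is past about half way.
- tab (a point): Centre of the blue upright release tab, in front of the magazine, 80 mm to the front (-x) of the sorter's middle: 28 mm in x, 10 mm in y (the direction of its travel), 40 mm high from 91 to 131 mm above the bench (the point is 113 mm above it). Push on its right (-y) side. It moves with the shutter.
- cell0: Green round battery cell 18 mm in diameter, 65 mm long, 46 g, slick sleeve, number 1 from below of three lying one above the other in the magazine at the start, its axis along the sorter's x; centre 103 mm above the bench. Origin at its centre. It rolls.
- cell1: Green round battery cell 18 mm in diameter, 65 mm long, 46 g, slick sleeve, number 2 from below of three lying one above the other in the magazine at the start, its axis along the sorter's x; centre 121 mm above the bench. Origin at its centre. It rolls.
- cell2: Green round battery cell 18 mm in diameter, 65 mm long, 46 g, slick sleeve, number 3 from below of three lying one above the other in the magazine at the start, its axis along the sorter's x; centre 139 mm above the bench. Origin at its centre. It rolls.
- spool: loose, bystander, to be left where it is; origin at the centre of its underside: red solder spool, diameter 54, 48 mm high, behind the sorter.
- flux: loose, bystander, to be left where it is; origin at the centre of its underside: small flux jar, diameter 44, 40 mm high, behind the sorter.
- tweezers: loose, bystander, to be left where it is; origin at the centre of its underside: red tweezers about 120 mm long and 6 mm high, in front of the sorter.
- knife: loose, bystander, to be left where it is; origin at the centre of its underside: hobby knife about 155 mm long and 9 mm high, on the right.
- meter: loose, bystander, to be left where it is; origin at the centre of its underside: yellow multimeter 150 x 75 mm, 43 mm high over its dial, on the left.
- lamp_a: loose, bystander, to be left where it is; origin at the centre of its underside: bulb in a white lampholder, diameter 110, 152 mm high, on the left.
- lamp_b: loose, bystander, to be left where it is; origin at the centre of its underside: bulb in a white lampholder, diameter 110, 152 mm high, on the right.
Mind the look-alikes: they are no part of the job. Leave any black look-alike of the cell2 alone.

How it is judged:
By the outcome, as a careful person would: the job done as asked, in the order asked, and still so for the second after the job is handed in, with the robot touching nothing.
It also fails if it takes over 42 s, if anything falls off the work surface, if the arm or the gripper's body presses on something with over 40 N, if the wrist force passes 120 N, or if a joint passes its speed limit or range.

## Working session

There is one attempt and no reset: what is moved stays moved. The work goes in short steps, Python scripts to look and compute and a tool call to move; the robot and the scene stay as the last step left them, time stands still between calls to the robot, and variables do not carry over. Pictures are saved under pics/ and viewed, about 8 in all and at most 12, crops included, and the job is handed in when it is done.

Besides the shell and the picture viewer there is one more tool, called after ">>>" as a command line: name --pt "numbers of a row" for each row, then --argument value for the rest. play_rows: Moves the arm, as the interface text tells. Its arguments: {"type":"object","properties":{"plan":{"type":"array"}},"required":["plan"]}

```bash
mkdir -p pics; cat > h.py <<'E'
import numpy as np, cv2
from plant import manip
def grab(n):
    f=manip.grab_frame(n); return f
def points(f):
    h,w=f["range_z"].shape
    u,v=np.meshgrid(np.arange(w),np.arange(h))
    K=np.array([[f["fx"],0,f["cx"]],[0,f["fy"],f["cy"]],[0,0,1.]])
    p=cv2.undistortPoints(np.stack([u,v],-1).reshape(-1,1,2).astype(float),K,np.array([f["k1"],0,0,0.])).reshape(h,w,2)
    z=f["range_z"]
    c=np.stack([p[...,0]*z,-p[...,1]*z,-z],-1)
    return c@np.array(f["rotation"]).T+np.array(f["origin"])
def save(f,name): cv2.imwrite("pics/"+name,f["img"][...,::-1])
E
python3 - <<'E'
from h import *
for n in("scene","top"):
    f=grab(n); save(f,n+"0.png"); np.savez(n+"0.npz",P=points(f),img=f["img"])
    print(n,f["origin"],np.round(f["rotation"],2).tolist(),f["k1"],f["fx"])
s=manip.state();print(s)
E
```

```text
Traceback (most recent call last):
  File "h.py", line 12, in points
    return c@np.array(f["rotation"]).T+np.array(f["origin"])
           ~^~~~~~~~~~~~~~~~~~~~~~~~~~
ValueError: matmul: Input operand 1 has a mismatch in its core dimension 0, with gufunc signature (n?,k),(k,m?)->(n?,m?) (size 4 is different from 3)
```

Rotation is a quaternion.

```bash
sed -i 's/np.array(f\["rotation"\]).T/R.from_quat(f["rotation"],scalar_first=True).as_matrix().T/; 1a from scipy.spatial.transform import Rotation as R' h.py
python3 - <<'E'
from h import *
for n in("scene","top"):
    f=grab(n); save(f,n+"0.png"); np.savez(n+"0.npz",P=points(f),img=f["img"])
    print(n,f["origin"],f["rotation"],f["k1"],f["fx"])
s=manip.state();print(s)
E
```

```text
scene [ 1.30414909 -0.7674647   1.40319884] [0.88205811 0.30488032 0.12246145 0.33767539] 0.007487143496166907 483.1965634357914
top [0.51413393 0.01805441 1.1809969 ] [ 0.71246371  0.01882866 -0.03192393 -0.70072948] 0.03532473450161306 383.6121027268595
{'time': 0.15, 'joint_pos': array([-1.26700855e+00,  5.31862841e-02,  1.61397808e+00,  2.32389900e-05,
        1.47596663e+00, -1.18962327e-01]), 'joint_vel': array([ 0.00095916, -0.00286104, -0.00274903, -0.00156517, -0.00037953,
       -0.00141744]), 'joint_efforts': array([ 2.01715084e-04, -3.94243240e+01, -3.70720911e+01, -1.57593149e-04,
        4.67093821e-03, -1.69294884e-05]), 'tool_pos': array([ 0.25630323, -0.56950792,  0.23035747]), 'tool_rot': array([-0.14781109, -0.69132686, -0.14889573,  0.69141096]), 'contact_force': array([ 0.57797697,  0.0474615 , -0.39968538]), 'ft_torque': array([ 0.01240403, -0.01171338, -0.05761417]), 'gripper_width': 1.0028610711724009}
```

View pics/scene0.png

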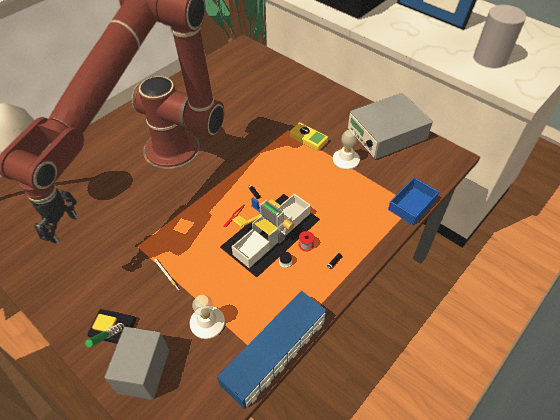

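View pics/top0.png

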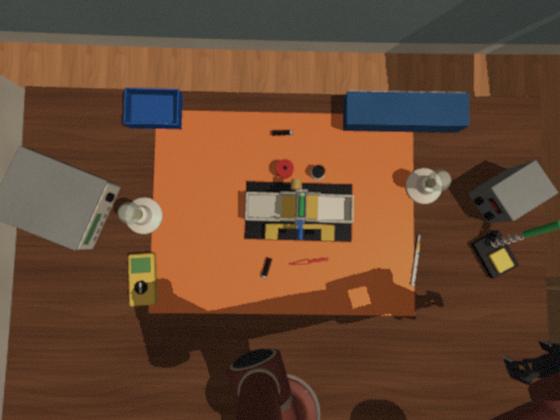

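The top view shows the sorter around (300,212), with the yellow pads at about (275,232) and (318,232), the blue tab at (299,228), and the green cells at (302,205). Look-alikes are the black cells at (282,132) and (266,268), the yellow meter at (142,280), the yellow box at (500,260), and the blue bins at (153,108) and (405,110). None of those is on the sorter.

```bash
python3 - <<'E'
from h import *
d=np.load("top0.npz");P=d["P"];im=d["img"]
cv2.imwrite("pics/crop0.png",cv2.resize(im[175:285,235:365],None,fx=6,fy=5.4,interpolation=cv2.INTER_CUBIC)[...,::-1])
hsv=cv2.cvtColor(im,cv2.COLOR_RGB2HSV)
reg=np.zeros(im.shape[:2],bool);reg[175:250,238:362]=1
def rep(name,m):
    n,l,st,c=cv2.connectedComponentsWithStats((m&reg).astype(np.uint8))
    for i in range(1,n):
        if st[i,4]<12: continue
        q=P[l==i]; print(name,st[i].tolist(),np.round(np.median(q,0),3),np.round(np.percentile(q,5,0),3),np.round(np.percentile(q,95,0),3))
H,S,V=hsv[...,0],hsv[...,1],hsv[...,2]
rep("yel",(H>20)&(H<32)&(S>120)&(V>60))
rep("blue",(H>100)&(H<125)&(S>120)&(V>40))
rep("green",(H>45)&(H<85)&(S>100)&(V>40))
m=(V<50)&reg&(P[...,2]<.03)
rep("black",m)
pts=P[m][:,:2].astype(np.float32); r=cv2.minAreaRect(pts);print(r, cv2.boxPoints(r))
# white chutes
rep("white",(S<70)&(V>90)&(P[...,2]<.08)&(P[...,2]>.015))
t=reg&(P[...,2]>.1);rep("tall",t)
E
```

```text
yel [307, 195, 11, 24, 232] [ 0.612 -0.081  0.081] [ 0.581 -0.093  0.075] [ 0.64  -0.068  0.087]
yel [282, 196, 14, 22, 157] [ 0.607 -0.016  0.059] [ 0.584 -0.031  0.05 ] [0.637 0.002 0.065]
yel [265, 223, 31, 16, 246] [0.547 0.03  0.041] [ 0.521 -0.019  0.007] [0.561 0.051 0.056]
yel [303, 223, 32, 18, 288] [ 0.547 -0.117  0.093] [ 0.518 -0.14   0.006] [ 0.563 -0.068  0.103]
blue [297, 221, 7, 18, 92] [ 0.538 -0.045  0.097] [ 0.519 -0.051  0.092] [ 0.565 -0.039  0.134]
green [299, 196, 6, 21, 103] [ 0.606 -0.046  0.148] [ 0.581 -0.051  0.144] [ 0.63  -0.04   0.151]
black [247, 182, 46, 10, 371] [0.676 0.048 0.007] [ 0.665 -0.014  0.003] [0.688 0.107 0.011]
black [303, 184, 48, 10, 369] [ 0.675 -0.141  0.007] [ 0.663 -0.2    0.004] [ 0.686 -0.072  0.011]
black [245, 221, 31, 17, 320] [0.545 0.085 0.007] [0.521 0.058 0.003] [0.567 0.112 0.01 ]
black [277, 222, 17, 2, 20] [ 0.568 -0.011  0.008] [ 0.565 -0.028  0.004] [0.568 0.016 0.011]
black [334, 224, 16, 17, 227] [ 0.543 -0.184  0.007] [ 0.519 -0.203  0.003] [ 0.565 -0.163  0.011]
black [279, 229, 18, 10, 176] [ 0.533 -0.013  0.007] [ 0.519 -0.037  0.003] [0.547 0.011 0.01 ]
black [304, 230, 16, 10, 154] [ 0.532 -0.089  0.007] [ 0.518 -0.111  0.003] [ 0.545 -0.065  0.01 ]
((0.6132539510726929, -0.04529954493045807), (0.31899386644363403, 0.19140057265758514), 89.10771942138672) [[ 0.51508147 -0.20328683]
 [ 0.70645887 -0.20626745]
 [ 0.71142644  0.11268774]
 [ 0.52004904  0.11566836]]
white [246, 193, 37, 28, 954] [0.611 0.061 0.035] [0.573 0.014 0.022] [0.647 0.107 0.058]
white [317, 194, 36, 30, 936] [ 0.61  -0.155  0.036] [ 0.571 -0.201  0.023] [ 0.646 -0.109  0.058]
tall [291, 179, 17, 42, 466] [ 0.622 -0.043  0.145] [ 0.571 -0.059  0.109] [ 0.679 -0.025  0.152]
tall [328, 226, 7, 15, 46] [ 0.534 -0.137  0.102] [ 0.518 -0.142  0.1  ] [ 0.552 -0.129  0.104]
tall [298, 230, 5, 10, 43] [ 0.528 -0.045  0.132] [ 0.517 -0.051  0.105] [ 0.541 -0.041  0.135]
```

View pics/crop0.png

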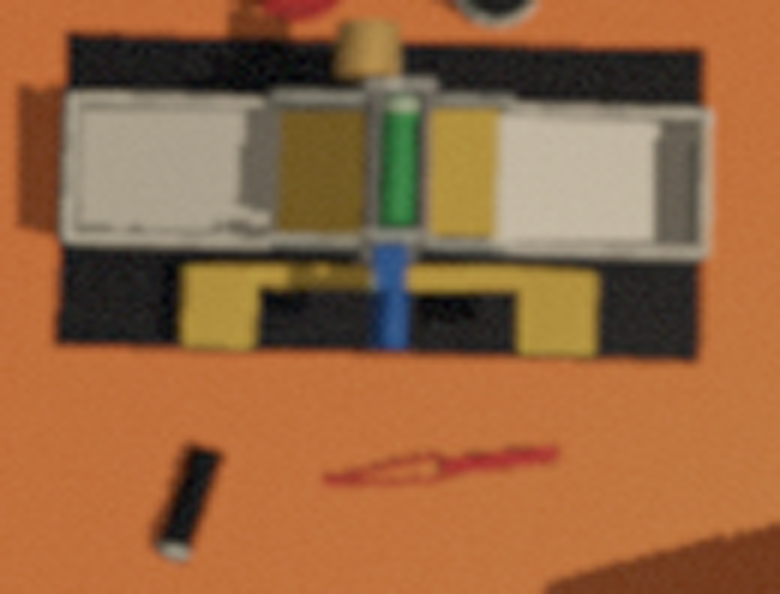

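The raised pad is the right one (z≈0.10, at x 0.53, y −0.127); the left pad is down. The yellow pads, the tab and the green cell at the top of the magazine match the sorter description. The tab is at (0.532, −0.045).

```bash
cat >> h.py <<'E'
def todo(target,yaw=None):
    s=manip.state();M=R.from_quat(s["tool_rot"],scalar_first=True).as_matrix()
    print("t",round(s["time"],2),"pos",np.round(s["tool_pos"],4),"F",np.round(s["contact_force"],2),"grip",round(s["gripper_width"],2))
    print("axes(cols)\n",np.round(M,3)); 
    for t in target: print("mm in tool axes",t,np.round(1000*M.T@(np.array(t)-s["tool_pos"]),1))
E
python3 - <<'E'
from h import *
todo([(.53,-.129,.16)])
E
```

```text
t 0.15 pos [ 0.2563 -0.5695  0.2304] F [ 0.58  0.05 -0.4 ] grip 1.0
axes(cols)
 [[-0.     0.41  -0.912]
 [ 0.001 -0.912 -0.41 ]
 [-1.    -0.002 -0.   ]]
mm in tool axes (0.53, -0.129, 0.16) [  70.9 -289.3 -430.3]
```

>>> play_rows --pt "0 -36 -54 0.1 1" --pt "0 -72 -107 0.2 1" --pt "0 -108 -160 0.3 1" --pt "0 -145 -215 0.438 1" --pt "0 -181 -269 0.438 1" --pt "0 -217 -323 0.438 1" --pt "0 -253 -377 0.438 1" --pt "0 -289 -430 0.438 1"

```text
time: 1.15
tool_pos: [0.5211, -0.1434, 0.2312]
tool_rot: [-0.005, 0.707, -0.005, -0.707]
contact_force: [-0.1, -0.5, -0.5]
gripper_width: -0.004
```

>>> play_rows --pt "0 0 0 0 1" --pt "0 0 0 0 1" --pt "0 0 0 0 1"

```text
time: 1.52
tool_pos: [0.5199, -0.1465, 0.2311]
tool_rot: [0.006, -0.707, 0.006, 0.707]
contact_force: [-0.3, 0.3, 0.5]
gripper_width: 0.0
```

```bash
python3 - <<'E'
from h import *
todo([(.53,-.129,.12)])
f=grab("scene");P=points(f)
cv2.imwrite("pics/s1.png",cv2.resize(f["img"][130:290,190:350],None,fx=3.7,fy=3.7,interpolation=cv2.INTER_CUBIC)[...,::-1])
E
```

```text
t 1.52 pos [ 0.5199 -0.1465  0.2311] F [-0.34  0.31  0.54] grip 0.0
axes(cols)
 [[-0.    -0.017 -1.   ]
 [-0.    -1.     0.017]
 [-1.     0.     0.   ]]
mm in tool axes (0.53, -0.129, 0.12) [111.1 -17.7  -9.8]
```

View pics/s1.png

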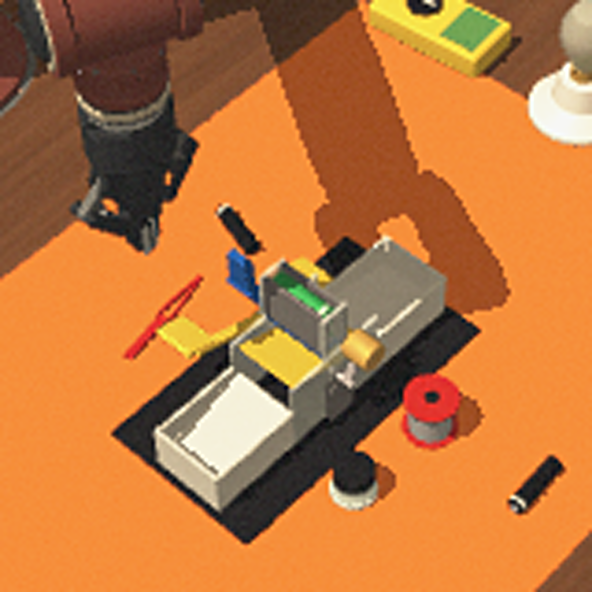

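The crop shows the gripper, shut, up in front of the sorter at (140,240). The raised right pad is at (185,335), the tab at (240,270), and the cell is in the tower at (305,290). I'll approach the pad now.

>>> play_rows --pt "0 -18 -10 0 1" --pt "50 -18 -10 0 1" --pt "90 -18 -10 0 1" --pt "111 -18 -10 0 1" --pt "111 -18 -10 0 1" --pt "111 -18 -10 0 1"

```text
time: 2.33
tool_pos: [0.5313, -0.1285, 0.1217]
tool_rot: [-0.006, 0.708, -0.006, -0.706]
contact_force: [0.9, -0.2, 0.1]
gripper_width: 0.0
```

```bash
python3 - <<'E'
from h import *
todo([(.53,-.129,.045)])
f=grab("top");save(f,"t2.png")
cv2.imwrite("pics/t2.png",cv2.resize(f["img"][175:285,235:365],None,fx=5,fy=5,interpolation=cv2.INTER_CUBIC)[...,::-1])
E
```

```text
t 2.33 pos [ 0.5313 -0.1285  0.1217] F [ 0.93 -0.16  0.11] grip 0.0
axes(cols)
 [[ 0.002 -0.016 -1.   ]
 [-0.001 -1.     0.016]
 [-1.     0.001 -0.002]]
mm in tool axes (0.53, -0.129, 0.045) [76.7  0.5  1.5]
```

Position is good. I'll press slowly past level and most of the way to the stop.

>>> play_rows --pt "12 0 0 0 1" --pt "22 0 0 0 1" --pt "32 0 0 0 1" --pt "42 0 0 0 1" --pt "52 0 0 0 1" --pt "62 0 0 0 1" --pt "70 0 0 0 1" --pt "74 0 0 0 1"

```text
time: 3.38
tool_pos: [0.5305, -0.1274, 0.0456]
tool_rot: [0.006, -0.707, 0.005, 0.707]
contact_force: [-0.7, 0.7, 0.3]
gripper_width: 0.0
```

>>> play_rows --pt "2 0 0 0 1" --pt "2 0 0 0 1" --pt "-30 0 0 0 1" --pt "-90 0 0 0 1" --pt "-120 0 0 0 1" --pt "-120 0 0 0 1"

```text
time: 4.12
tool_pos: [0.533, -0.1284, 0.1706]
tool_rot: [-0.004, 0.71, -0.006, -0.704]
contact_force: [0.1, -0.9, -0.3]
gripper_width: -0.001
```

```bash
python3 - <<'E'
from h import *
todo([(.53,-.085,.17)])
f=grab("scene");P=points(f)
cv2.imwrite("pics/s3.png",cv2.resize(f["img"][170:280,220:330],None,fx=5,fy=5,interpolation=cv2.INTER_CUBIC)[...,::-1])
f=grab("top");P=points(f);im=f["img"];h=cv2.cvtColor(im,cv2.COLOR_RGB2HSV);H,S,V=h[...,0],h[...,1],h[...,2]
reg=np.zeros(im.shape[:2],bool);reg[175:250,238:362]=1
for nm,m in(("yel",(H>20)&(H<32)&(S>120)&(V>60)),("blue",(H>100)&(H<125)&(S>120)&(V>40))):
    n,l,st,c=cv2.connectedComponentsWithStats((m&reg).astype(np.uint8))
    for i in range(1,n):
        if st[i,4]>=12: q=P[l==i]; print(nm,st[i],np.round(np.median(q,0),3),np.round(np.percentile(q,95,0),3),np.round(np.percentile(q,5,0),3))
E
```

```text
t 4.12 pos [ 0.533  -0.1284  0.1706] F [ 0.07 -0.85 -0.26] grip -0.0
axes(cols)
 [[ 0.007 -0.015 -1.   ]
 [-0.003 -1.     0.015]
 [-1.     0.003 -0.007]]
mm in tool axes (0.53, -0.085, 0.17) [  0.4 -43.3   3.7]
yel [283 195  13  23 198] [ 0.611 -0.013  0.081] [0.64  0.002 0.087] [ 0.583 -0.03   0.074]
yel [306 196  11  23 233] [ 0.611 -0.081  0.057] [ 0.642 -0.065  0.099] [ 0.582 -0.096  0.05 ]
yel [265 223  20  17 141] [0.543 0.03  0.095] [0.559 0.048 0.102] [0.521 0.007 0.012]
yel [285 223  12   5  24] [ 0.554 -0.019  0.077] [ 0.561 -0.008  0.082] [ 0.551 -0.037  0.032]
yel [303 224  17   6  65] [ 0.555 -0.082  0.053] [ 0.564 -0.064  0.26 ] [ 0.546 -0.104  0.004]
blue [297 221   6  18  91] [ 0.539 -0.045  0.098] [ 0.565 -0.039  0.134] [ 0.519 -0.051  0.092]
```

View pics/s3.png

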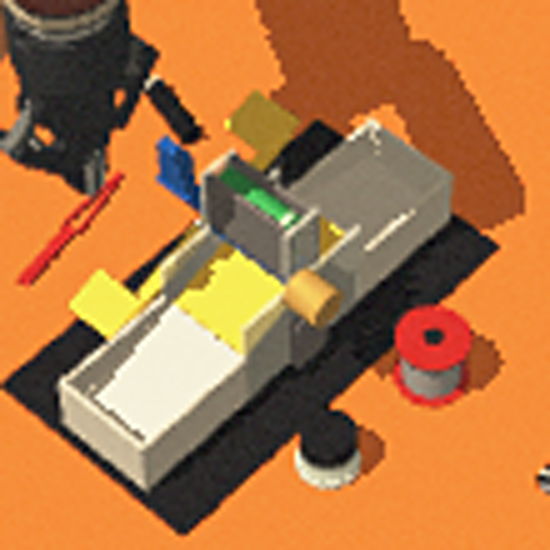

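The gate has rocked over. The left pad is now raised (z 0.095, crop (262,125)), the right pad is down (105,300), the weight tilts right, and the tab is still shut at y −0.045. Next I'll go beside the tab, lower, and push.

>>> play_rows --pt "0 -43 2 0 1" --pt "0 -43 2 0 1" --pt "30 -43 2 0 1" --pt "55 -43 2 0 1" --pt "64 -43 2 0 1" --pt "64 -43 2 0 1"

```text
time: 4.97
tool_pos: [0.5286, -0.0847, 0.1011]
tool_rot: [0.006, -0.706, 0.005, 0.708]
contact_force: [0.1, 1.1, 0.9]
gripper_width: -0.004
```

>>> play_rows --pt "0 -8 0 0 1" --pt "0 -15 0 0 1" --pt "0 -21 0 0 1" --pt "0 -27 0 0 1" --pt "0 -33 0 0 1" --pt "0 -39 0 0 1" --pt "0 -44 0 0 1" --pt "0 -48 0 0 1"

```text
time: 5.98
tool_pos: [0.5302, -0.0362, 0.1023]
tool_rot: [-0.005, 0.707, -0.005, -0.707]
contact_force: [-1.6, -1.4, 0.8]
gripper_width: -0.0
```

>>> play_rows --pt "0 -2 0 0 1" --pt "0 -2 0 0 1"

```text
time: 6.22
tool_pos: [0.5299, -0.0341, 0.102]
tool_rot: [0.006, -0.707, 0.005, 0.707]
contact_force: [0.8, 0.6, -0.1]
gripper_width: -0.003
```

```bash
cat > m.py <<'E'
from h import *
todo([])
f=grab("top");P=points(f);im=f["img"];h=cv2.cvtColor(im,cv2.COLOR_RGB2HSV);H,S,V=h[...,0],h[...,1],h[...,2]
reg=np.zeros(im.shape[:2],bool);reg[175:250,238:362]=1
for nm,m in(("yel",(H>20)&(H<32)&(S>120)&(V>60)),("blue",(H>100)&(H<125)&(S>120)&(V>40)),("green",(H>45)&(H<85)&(S>100)&(V>40))):
    n,l,st,c=cv2.connectedComponentsWithStats((m&reg).astype(np.uint8))
    for i in range(1,n):
        if st[i,4]>=12: q=P[l==i]; print(nm,st[i],np.round(np.median(q,0),3),np.round(np.percentile(q,95,0),3),np.round(np.percentile(q,5,0),3))
E
python3 m.py
```

```text
t 6.22 pos [ 0.5299 -0.0341  0.102 ] F [ 0.79  0.55 -0.07] grip -0.0
axes(cols)
 [[-0.001 -0.015 -1.   ]
 [ 0.001 -1.     0.015]
 [-1.    -0.001  0.001]]
yel [282 195   3  12  24] [0.623 0.002 0.086] [0.641 0.005 0.089] [ 0.613 -0.001  0.047]
yel [298 195   7  18 106] [ 0.619 -0.051  0.069] [ 0.642 -0.042  0.102] [ 0.598 -0.057  0.064]
yel [306 196  12  20 206] [ 0.615 -0.084  0.056] [ 0.641 -0.068  0.065] [ 0.59  -0.099  0.049]
yel [265 223   7  16  61] [0.532 0.043 0.101] [0.554 0.049 0.105] [0.518 0.035 0.008]
blue [287 195   7  15  94] [ 0.623 -0.018  0.094] [ 0.641 -0.009  0.098] [ 0.604 -0.026  0.092]
green [318 200   5  18  69] [ 0.608 -0.107  0.063] [ 0.63  -0.101  0.068] [ 0.586 -0.113  0.059]
green [337 202   6  17  77] [ 0.605 -0.168  0.046] [ 0.626 -0.162  0.049] [ 0.581 -0.174  0.041]
green [345 202   5  18  83] [ 0.606 -0.19   0.041] [ 0.626 -0.184  0.043] [ 0.582 -0.196  0.037]
```

The cells are rolling into the right chute. No stop force has shown yet, so I'll push on in small steps.

>>> play_rows --pt "0 -2 0 0 1" --pt "0 -3 0 0 1"

```text
time: 6.52
tool_pos: [0.5298, -0.0332, 0.102]
tool_rot: [0.004, -0.707, 0.007, 0.707]
contact_force: [-1.0, -8.9, 0.3]
gripper_width: -0.002
```

>>> play_rows --pt "0 -1 0 0 1" --pt "0 -2 0 0 1"

```text
time: 6.78
tool_pos: [0.5298, -0.033, 0.1021]
tool_rot: [0.003, -0.707, 0.008, 0.707]
contact_force: [-0.6, -15.4, -1.3]
gripper_width: 0.0
```

>>> play_rows --pt "0 -1 0 0 1" --pt "0 -2 0 0 1"

```text
time: 7.02
tool_pos: [0.5298, -0.0328, 0.1021]
tool_rot: [0.001, -0.707, 0.01, 0.708]
contact_force: [-1.1, -22.4, -1.2]
gripper_width: 0.001
```

The stop is reached: force rises with no travel. Back off, lift clear, and check.

>>> play_rows --pt "0 15 0 0 1" --pt "0 30 0 0 1" --pt "0 40 0 0 1" --pt "-50 40 0 0 1" --pt "-110 40 0 0 1" --pt "-130 40 60 0 1" --pt "-130 40 120 0 1" --pt "-130 40 140 0 1"

```text
time: 8.02
tool_pos: [0.3877, -0.0651, 0.2323]
tool_rot: [-0.005, 0.707, -0.006, -0.707]
contact_force: [0.0, 0.0, -0.1]
gripper_width: -0.001
```

>>> play_rows --pt "0 0 0 0 1" --pt "0 0 0 0 1" --pt "0 0 0 0 1" --pt "0 0 0 0 1"

```text
time: 8.52
tool_pos: [0.3901, -0.0653, 0.2321]
tool_rot: [0.005, -0.707, 0.005, 0.707]
contact_force: [-0.2, 0.2, -0.3]
gripper_width: 0.003
```

```bash
cat >> m.py <<'E'
cv2.imwrite("pics/t4.png",cv2.resize(im[120:290,230:370],None,fx=3.5,fy=3.5,interpolation=cv2.INTER_CUBIC)[...,::-1])
E
python3 m.py
```

```text
t 8.53 pos [ 0.3901 -0.0653  0.2321] F [-0.24  0.23 -0.35] grip 0.0
axes(cols)
 [[-0.001 -0.015 -1.   ]
 [ 0.    -1.     0.015]
 [-1.    -0.     0.001]]
yel [282 195   3  22  55] [0.61  0.002 0.086] [0.639 0.004 0.089] [ 0.587 -0.001  0.043]
yel [298 195   7  22 131] [ 0.613 -0.051  0.069] [ 0.642 -0.042  0.102] [ 0.586 -0.057  0.064]
yel [307 196  10  23 229] [ 0.612 -0.083  0.057] [ 0.642 -0.069  0.063] [ 0.582 -0.096  0.05 ]
yel [265 222  21  18 276] [0.544 0.029 0.094] [0.566 0.053 0.103] [0.518 0.001 0.004]
yel [301 223  32  18 323] [ 0.548 -0.116  0.042] [ 0.563 -0.058  0.063] [ 0.518 -0.144  0.005]
yel [293 224   6   6  30] [ 0.554 -0.036  0.07 ] [ 0.562 -0.028  0.074] [ 0.548 -0.043  0.026]
blue [286 195   8  44 264] [ 0.584 -0.015  0.095] [ 0.636 -0.009  0.133] [ 0.524 -0.024  0.024]
green [334 201  16  19 271] [ 0.605 -0.171  0.045] [ 0.629 -0.15   0.052] [ 0.583 -0.196  0.037]
```

View pics/t4.png

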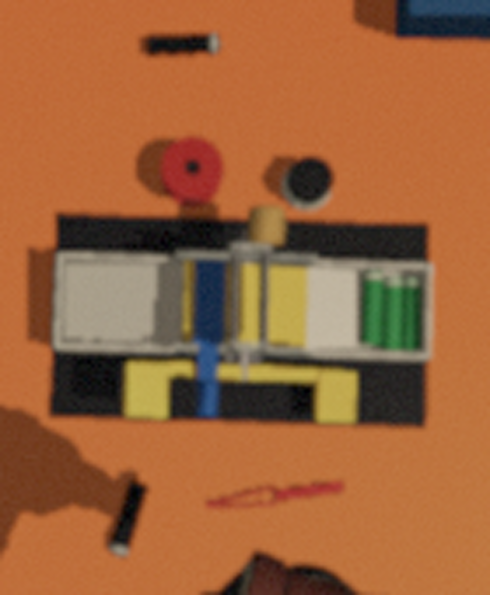

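All three green cells lie at the end of the right chute at (372–412,310). The tab has moved left to (208,385), the gate is still tipped right, and the bystanders are where they were.

```bash
python3 -c "
from plant import manip
print(manip.job_done())"
```

```text
the job is handed in; nothing more can be done
None
```

The job is done and handed in at about 8.5 s of the 42 s allowed. I pressed the raised right pad with the closed fingertips and the gate rocked over. I then checked that it stayed tipped right, with the tab still shut, before pushing the tab left to its stop.

- **Cells:** all three lie at the end of the right chute, and the magazine is empty.
- **Gate:** it is still tipped right, with the left pad at about 94 mm and the right pad at about 42 mm.
- **Tab:** it moved about 30 mm. Force at the stop rose to about 22 N with almost no further travel.
- **Bystanders:** in the last crop the spool, flux jar, tweezers and two black look-alike cells looked unmoved. I did not re-check the knife, meter or lamps at the end, but the arm stayed clear of them.
- **Robot:** it stands clear of everything.

No check failed or disagreed.

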